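# Roll a test bar into the V-block and seat it against the end plate

## Task

Two smooth round metal bars lie on the bench, one on either side of a V-block that has a ramp up each side. Without picking it up, push the longer bar by its side with the fingers so that it rolls along the bench, up the ramp and into the V-groove; then slide it along the groove, away from the robot, until its far end rests against the upright end plate. Leave the shorter bar, the V-block and everything else on the bench where they are.

Things in the scene. Friction and masses are not known exactly. Their poses are not given: they have to be found in the camera images.
- long_bar: the longer bar: solid smooth bare-aluminium cylinder, 36 mm in diameter, 130 mm long, about 0.3 kg, on its side left or right of the V-block, roughly parallel to the groove. Origin at its centre (18 mm above the bench); x is the bar's axis (at the start pointing away from the robot), y and z turn as it rolls. It rolls easily and coasts a few centimetres
- short_bar: the shorter bar, to be left alone: same material and diameter (36 mm) but 75 mm long, lying on its side on the other side of the V-block. Origin at its centre, x axis along the bar
- v_block: fixed steel V-block, 150 mm wide. Origin on the bench under the bottom of the groove; x along the groove (away from the robot), y left. Both sides alike: from the bench at y = +-75 mm a ramp of 13.6 degrees rises to a crest 14 mm high at y = +-20 mm, then the 120-degree V falls to 2.6 mm above the bench at y = 0. The groove runs from x = -90 mm (open end) to +80 mm (end plate)
- seat (a point): the point where the long bar's centre must finally be: in the V-block's frame x = +15 mm, y = 0, 23.4 mm above the bench (a bar seated in the V has its axis at that height; 32 mm while crossing a crest)
- end_plate (a point): centre of contact on the face of the upright end plate that closes the far end of the groove, 80 mm from the V-block's origin along its x, 23.4 mm above the bench. The plate is 8 mm thick, 70 mm wide, 42 mm high
- marker: bystander: marker pen, 135 mm long, 16 mm thick, lying on the bench. Origin under its centre, y axis along the pen
- tweezers: bystander: steel forceps (tweezers), 135 mm long, 9 mm high, lying flat. Origin under the middle, y axis lengthways
- dish: bystander: lidded petri dish, 71 mm across, 15 mm high. Origin under its centre

How it is judged (in metres and radians):
On the way, in this order (a step that is already met when the one before it is completed fails the run):
1. the longer bar rolls: it turns well over about its own axis while on the bench or ramp (angle between long_bar's own z axis and vertical above 1.2 rad and (y of long_bar in the frame of v_block above 0.03 m or y of long_bar in the frame of v_block below -0.03 m)), for 0.04 s.
2. the longer bar lies in the V-groove (y of long_bar in the frame of v_block between -0.005 and 0.005 m and height (world z) of long_bar between 0.019 and 0.028 m and angle between the x axis of long_bar and the x axis of v_block, either way round below 0.06 rad and x of long_bar in the frame of v_block above -0.1 m), for 0.2 s.
At the end, for the whole second after the job is handed in: the longer bar rests in the V-groove (axis within 5 mm of the groove's middle and parallel to it within 0.06 rad, centre 19 to 28 mm above the bench), its far end within 4 mm of the end plate, at rest; the shorter bar within 20 mm of where it lay (all of step 2 and x of long_bar in the frame of v_block between 0.011 and 0.018 m and linear speed of long_bar below 0.01 m/s and angular speed of long_bar below 0.2 rad/s and distance of short_bar from where it was at the start of the episode below 0.02 m); the robot touches nothing.
It fails at once if the longer bar is lifted, carried or upended (height (world z) of long_bar above 0.042 m or (height (world z) of long_bar above 0.028 m and (y of long_bar in the frame of v_block above 0.09 m or y of long_bar in the frame of v_block below -0.09 m)) or angle between long_bar's own x axis and vertical below 1.2 rad).
It fails at once if the shorter bar is moved more than 20 mm (distance of short_bar from where it was at the start of the episode above 0.02 m).
It fails at once if the marker pen, forceps or petri dish is moved more than 30 mm (distance of any of marker, tweezers, dish from where it was at the start of the episode above 0.03 m).
It also fails if it takes over 54 s, if anything falls off the work surface, if the arm or the gripper's body presses on something with over 40 N, if the wrist force passes 120 N, or if a joint passes its speed limit or range.

## Robot

A 6-joint arm with a two-finger parallel gripper is mounted at the origin on a cart in front of the work surface, level with it; the furniture and walls round the work are solid. World frame = base frame: x ahead of the robot, y to its left, z up, the work surface at z = 0. Lengths are in mm, angles in degrees, forces in N, time in s.
With the tool pointing down it reaches from about 300 to 850 mm from the base axis. Payload 4.2 kg.
Tool frame: the origin (TCP) lies on the centre line of the jaws, within the pads' length; the fingertips stand 14 mm ahead of it and the grasp point (between the pads) lies 5 mm behind it (env.finger_overhang is the z of the fingertips in the tool frame, in mm); z points along the fingers, y is the line along which they close (so a half turn about z gives the same grasp; the last joint's range is limited). The gripper opens to 91 mm and grips with 3 to 60 N. Pads are 32 mm wide; open, the fingers measure 118 mm over their backs; the gripper's body (76 mm by 178 mm) begins 60 mm behind the grasp point.
Start: joints at [73.568, 18.312, 89.639, -0, 72.044, -1.146], TCP at [151.598, 554.671, 227.976] pointing down, gripper open.
Joint ranges: [-177.97, 177.97], [-48.28, 115.42], [12.27, 149.76], [-77.06, 257.06], [2.81, 150.46], [-146.56, 146.56]. Speed limits (degrees/s): [147.25, 147.25, 180, 180, 180, 180].

## Interface

Orientations are given as [roll, pitch, yaw] about the fixed x, y, z axes, in that order (R = Rz(yaw) Ry(pitch) Rx(roll)).
In Python, from workcell import sensors, viewer, env gives the robot as it stands. The module is installed in compiled form; this text tells all that it offers.
- The arm moves only by the tool step_arm, never from a script. Its argument "plan" is one flat list of numbers, 6 for each row, row after row: the shift along the tool's x, y, z in cm, then the turn, a rotation vector about the tool's x, y, z in rad. In form: [x, y, z, wx, wy, wz, x, y, z, wx, wy, wz, ...]. A call has 1 to 5 rows; each row shifts and turns the commanded pose from where the row before left it, along the tool's axes as they then stand; what a row does not reach is not made up. A row lasts 1/12 s, in which the tool goes at most 41.7 mm and 7.16 degrees, less where a joint would pass 70% of its speed; a pose out of reach is approached as far as the arm can. A call is refused whole if a number of a shift passes 4.17 or a number of a turn 0.125, either way. A call with a gripper value outside its range is refused whole. "hand" is the finger opening in cm, from 0 to 9.12, set as the call begins (left out, the last holds). The fingers move at their own pace and stop on an object; "newtons" is the grip in N (left out, the last holds). Time passes only in rows, so rows that do not move let the fingers close. It gives the time, the measured TCP pose, the force, the opening and the grip force at its end, in the units of the state.
- sensors.state(): the state, without advancing time (a new reading comes with each control period).
- viewer.grab_frame(name): name is "scene" or "top" or "wrist"; returns a dict with "img" (420x560x3 uint8, red, green, blue), "fx", "fy", "cx", "cy" (pixels), "position" and "attitude" of the camera in the world. Camera axes: x right, y down, z forward; pixel columns grow to the right and rows downward; lengths in mm; the calibration is good to about 2 mm. A picture is of the moment at which its call begins. There is no depth.
- env.job_done(): hands the job in; it is judged then, once.
Trained networks look in a picture, given as the dict that the camera call returned (one of the last four; its "shot" number tells which), for a name from the list of things; names that differ only in an ending like _2 or _b are one class to them, and where a whole thing is asked for, a point or a joint stands for the part that bears it (a point fixed in the world has none). Each returns a list of dicts, best first, with "score" (0 to 1); they miss things now and then, are a little off and sometimes report something else, mostly with a low value. They report only what shows in the picture. A call takes as long as a camera call.
- viewer.boxes_of(name, picture): "location" ([column, row] in pixels, amid what is visible of it).
- viewer.pinpoint(name, picture): "location" ([column, row] in pixels: a listed point, or the origin of a listed thing).
The state is a dict: "time_s": time; "qpos": joint angles; "qvel": joint speeds; "effort": joint torques, N m; "ee_pos": TCP position; "ee_rot": TCP orientation; "force": force on the tool from outside, world axes, zero at the start; "torque": the same for the moment, N m; "gripper_width": finger opening in mm; "gripper_force": force on a finger pad.
Only numpy, scipy, OpenCV 4.12 (cv2) and the standard library are available. Lean on these libraries where they do the work, as an engineer would, in place of code of your own. Each camera call takes 0.05 s, during which the arm holds its last target. There are 200 camera calls.

## Working session

There is one attempt and no reset: what is moved stays moved. The work goes in short steps, Python scripts to look and compute and a tool call to move; the robot and the scene stay as the last step left them, time stands still between calls to the robot, and variables do not carry over. Pictures are saved under pics/ and viewed, at most 12 in all, crops included, and the job is handed in when it is done.

Besides the shell and the picture viewer there is one more tool, called after "Emit:" as name(argument=value, ...) on one line, values as JSON. step_arm: Moves the arm, as the interface text tells. Its arguments: {"type":"object","properties":{"plan":{"type":"array","items":{"type":"number"}},"hand":{"type":"number"},"newtons":{"type":"number"}},"required":["plan"]}

```bash
mkdir -p pics; cat > h.py <<'E'
import numpy as np, cv2
from scipy.spatial.transform import Rotation as R
from workcell import sensors, viewer, env
def rot(f):
    a=np.array(f["attitude"],float)
    if a.shape==(3,3): return a
    if a.size==4: return R.from_quat(a).as_matrix()
    return R.from_euler('xyz',a,degrees=True).as_matrix()
def w(f,px,z):
    d=rot(f)@np.array([(px[0]-f["cx"])/f["fx"],(px[1]-f["cy"])/f["fy"],1])
    p=np.array(f["position"]); return p+d*(z-p[2])/d[2]
def save(f,n): cv2.imwrite(f"pics/{n}.png",f["img"][:,:,::-1])
E
python3 - <<'E'
from h import *
for c in ("top","scene"):
    f=viewer.grab_frame(c); save(f,c+"0"); print(c,f["position"],f["attitude"],f["fx"])
    for n,z in dict(long_bar=18,short_bar=18,v_block=0,seat=23.4,end_plate=23.4,marker=0,tweezers=0,dish=0).items():
        for r in viewer.pinpoint(n,f)[:2]: print(n,round(r["score"],2),np.round(r["location"]),np.round(w(f,r["location"],z)))
print(sensors.state())
E
```

```text
top [ 4.05206256e+02 -1.72575887e-01  1.22709001e+03] [-176.37526356    0.46229083  -91.5372138 ] 421.0703227837301
long_bar 0.68 [344. 186.] [ 542. -180.   18.]
short_bar 0.85 [208. 204.] [500. 212.  18.]
v_block 0.63 [276. 191.] [534.  17.   0.]
v_block 0.38 [421. 178.] [ 563. -410.    0.]
seat 0.91 [274. 186.] [547.  19.  23.]
marker 0.57 [142. 234.] [420. 410.   0.]
tweezers 0.69 [420. 176.] [ 566. -406.    0.]
tweezers 0.25 [275. 190.] [538.  18.   0.]
dish 0.75 [401. 257.] [ 334. -340.    0.]
scene [-183.39976667 -934.76162565  836.0601137 ] [-124.6041473     0.5752639   -35.86198846] 517.991767330575
long_bar 0.65 [350. 236.] [ 554. -176.   18.]
short_bar 0.76 [247. 176.] [503. 231.  18.]
v_block 0.74 [299. 206.] [547.  30.   0.]
seat 0.73 [318. 193.] [613.  25.  23.]
seat 0.56 [299. 199.] [550.  34.  23.]
end_plate 0.84 [317. 190.] [617.  38.  23.]
end_plate 0.74 [323. 318.] [ 319. -356.   23.]
marker 0.66 [196. 168.] [416. 399.   0.]
tweezers 0.56 [420. 292.] [ 563. -410.    0.]
dish 0.93 [323. 319.] [ 332. -343.   -0.]
{'time_s': 0.9, 'qpos': array([ 7.35669650e+01,  1.83096155e+01,  8.96383456e+01,  1.68863708e-04,
        7.20423835e+01, -1.14572477e+00]), 'qvel': array([-0.00571317, -0.040632  ,  0.02864653, -0.03312629,  0.01603105,
        0.0935887 ]), 'effort': array([ 2.31036956e-04, -4.12330985e+01, -2.32236189e+01,  7.29073095e-02,
        3.75925563e-02, -1.49172807e-07]), 'ee_pos': array([151.60813163, 554.68022478, 228.00329195]), 'ee_rot': array([1.79990343e+02, 3.24476586e-05, 1.64712638e+02]), 'force': array([0.16743758, 0.20056369, 0.60655853]), 'torque': array([-0.0346366 ,  0.04043382, -0.00874848]), 'gripper_force': 0.0, 'gripper_width': 91.27223424894957}
```

View pics/top0.png

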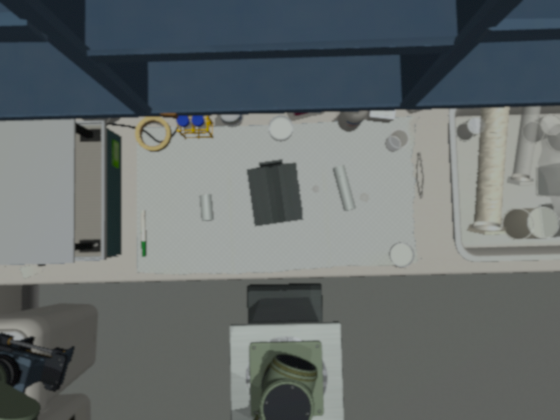

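View pics/scene0.png

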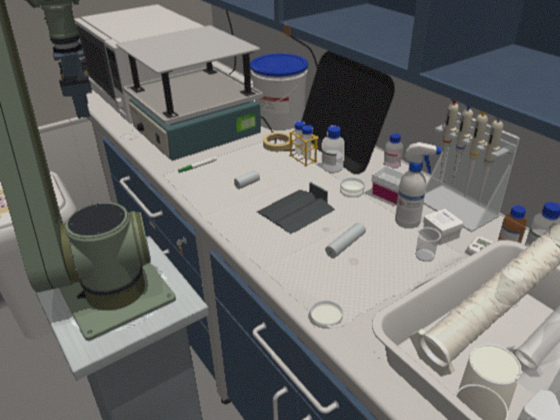

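The top view shows the V-block at about (275,192) with its end plate at (271,163), the long bar on the right at (345,188) and the short bar on the left at (207,207). I'll measure the axes by segmentation.

```bash
python3 - <<'E'
from h import *
f=viewer.grab_frame("top"); im=f["img"]
c=cv2.resize(im[145:240,190:370],None,fx=4.4,fy=4.4,interpolation=cv2.INTER_CUBIC); cv2.imwrite("pics/topz.png",c[:,:,::-1])
g=cv2.cvtColor(im,cv2.COLOR_RGB2GRAY); print(g[180:195:5,300:360:3])
m=np.zeros_like(g); m[155:230,240:310]=(g[155:230,240:310]<95)
cs,_=cv2.findContours(m,0,2); k=max(cs,key=cv2.contourArea); 
ap=cv2.approxPolyDP(k,2.5,True)[:,0]
for p in ap: print(p,np.round(w(f,p,0)))
E
```

```text
[[161 162 162 162 162 163 162 162 161 162 162 162 118 142 168 157 146 162
  162 162]
 [151 163 162 162 161 156 160 162 161 162 161 161 142 124 161 165 142 160
  163 161]
 [139 162 162 162 157 150 156 162 162 162 161 162 160 120 147 169 151 148
  162 162]]
[294 163] [616. -39.   0.]
[283 164] [614.  -7.   0.]
[280 160] [626.   2.   0.]
[265 162] [621.  46.   0.]
[248 170] [599.  96.   0.]
[256 224] [440.  77.   0.]
[301 218] [454. -55.   0.]
```

View pics/topz.png

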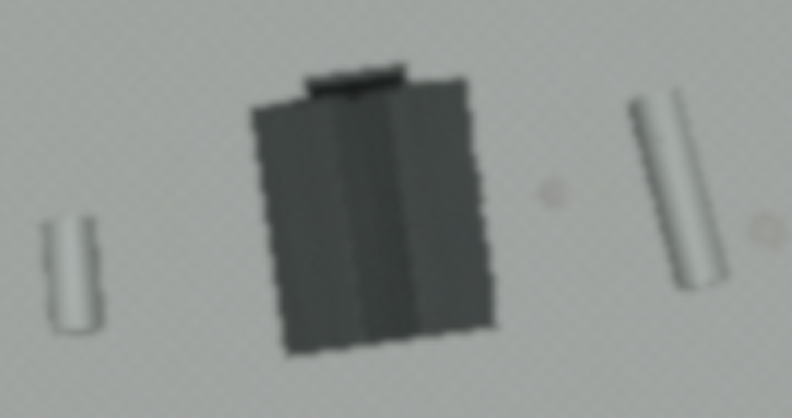

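```bash
python3 - <<'E'
from h import *
f=viewer.grab_frame("top")
P=lambda c,z:w(f,np.array(c)/4.4+[190,145]-0.4,z)[:2]
V=[P(c,0) for c in ((252,107),(466,79),(495,326),(287,354))]
B=[P(c,14) for c in ((633,100),(681,90),(728,278),(680,290))]
S=[P(c,14) for c in ((43,222),(95,215),(102,328),(54,332))]
for n,q in (("V",V),("B",B),("S",S)):
    q=np.array(q); a=(q[0]+q[1]-q[2]-q[3])/2; b=(q[0]+q[3]-q[1]-q[2])/2
    print(n,q.mean(0).round(1),"axis",np.degrees(np.arctan2(a[1],a[0])).round(1),np.linalg.norm(a).round(1),"cross",np.degrees(np.arctan2(-b[0],b[1])).round(1),np.linalg.norm(b).round(1))
E
```

```text
V [527.1  19.4] axis 5.9 166.4 cross 6.0 141.6
B [ 537.8 -182.1] axis 11.8 128.4 cross 11.4 32.4
S [492.8 218.2] axis 3.7 73.8 cross 4.7 33.1
```

Emit:
step_arm(plan=[0,0,0,0,0,0.12,0,0,0,0,0,0.12,0,0,0,0,0,0.12,0,0,0,0,0,0.12,0,0,0,0,0,0.12])

```text
time_s: 1.42
ee_pos: [151.6, 554.7, 228.0]
ee_rot: [180.0, -0.0, 130.0]
force: [0.8, 0.1, -0.4]
gripper_width: 91.2
gripper_force: 0.0
```

Emit:
step_arm(plan=[0,0,0,0,0,0.12,0,0,0,0,0,0.12,0,0,0,0,0,0.12,0,0,0,0,0,0.12,0,0,0,0,0,0.05])

```text
time_s: 1.83
ee_pos: [151.6, 554.7, 228.0]
ee_rot: [180.0, -0.0, 99.7]
force: [0.4, 0.6, 0.3]
gripper_width: 91.5
gripper_force: 0.0
```

Emit:
step_arm(plan=[-3.5,1.05,0,0,0,0,-3.5,1.05,0,0,0,0,-3.5,1.05,0,0,0,0,-3.5,1.05,0,0,0,0,-3.5,1.05,0,0,0,0])

```text
time_s: 2.25
ee_pos: [234.0, 389.9, 228.0]
ee_rot: [180.0, -0.0, 100.0]
force: [0.4, -0.4, -0.3]
gripper_width: 91.1
gripper_force: 0.0
```

Emit:
step_arm(plan=[-3.5,1.05,0,0,0,0,-3.5,1.05,0,0,0,0,-3.5,1.05,0,0,0,0,-3.5,1.05,0,0,0,0,-3.5,1.05,0,0,0,0])

```text
time_s: 2.67
ee_pos: [316.0, 226.5, 228.2]
ee_rot: [180.0, -0.0, 100.0]
force: [-0.3, 0.1, 0.1]
gripper_width: 91.2
gripper_force: 0.0
```

Emit:
step_arm(plan=[-3.5,1.05,0,0,0,0,-3.5,1.05,0,0,0,0,-3.5,1.05,0,0,0,0,-3.5,1.05,0,0,0,0,-3.5,1.05,0,0,0,0])

```text
time_s: 3.08
ee_pos: [398.1, 63.1, 228.3]
ee_rot: [179.9, -0.0, 100.0]
force: [0.2, 0.6, 0.9]
gripper_width: 91.3
gripper_force: 0.0
```

```bash
python3 - <<'E'
from h import *
f=viewer.grab_frame("wrist"); save(f,"w1"); print(f["position"],f["attitude"],sensors.state()["ee_pos"])
for n,z in dict(long_bar=18,v_block=0,seat=23.4,end_plate=23.4).items():
    for r in viewer.pinpoint(n,f)[:2]: print(n,round(r["score"],2),np.round(r["location"]),np.round(w(f,r["location"],z)))
E
```

```text
[385.26621562 139.87534053 384.6879007 ] [ 1.63799746e+02 -1.12299724e-01  9.96948733e+00] [401.18951143  58.03924266 228.36865095]
v_block 0.82 [389. 242.] [531.  19.   0.]
v_block 0.71 [468. 255.] [624.  19.   0.]
seat 0.9 [411. 254.] [549.  17.  23.]
end_plate 0.86 [470. 252.] [611.  30.  23.]
```

View pics/w1.png

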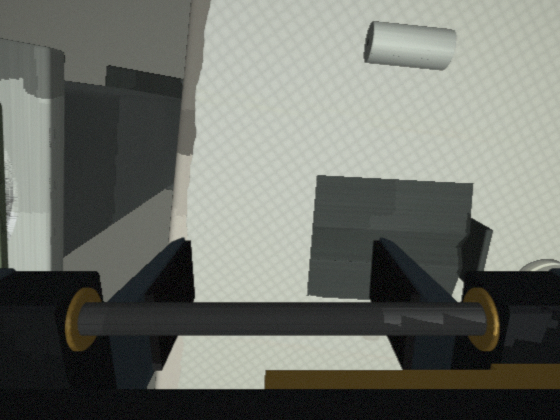

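The wrist view shows the V-block at (390,240), plate at (475,250), short bar at (410,45). The world position agrees with the top view (origin about (532,20)). Next, the far right side of the long bar.

Emit:
step_arm(plan=[-3.66,1.05,0,0,0,0,-3.66,1.05,0,0,0,0,-3.66,1.05,0,0,0,0,-3.66,1.05,0,0,0,0,-3.66,1.05,0,0,0,0])

```text
time_s: 3.75
ee_pos: [481.5, -105.8, 228.1]
ee_rot: [180.0, -0.0, 100.2]
force: [0.7, 0.4, -0.6]
gripper_width: 91.1
gripper_force: 0.0
```

Emit:
step_arm(plan=[-3.66,1.05,0,0,0,0,-3.66,1.05,0,0,0,0,-3.66,1.05,0,0,0,0,-3.66,1.05,0,0,0,0,0,0,0,0,0,-0.03])

```text
time_s: 4.17
ee_pos: [551.0, -246.6, 227.0]
ee_rot: [179.9, 0.2, 101.7]
force: [0.5, -0.4, 0.7]
gripper_width: 91.0
gripper_force: 0.0
```

```bash
python3 - <<'E'
from h import *
f=viewer.grab_frame("wrist"); save(f,"w2"); s=sensors.state();print(s["ee_pos"],s["ee_rot"],s["qpos"])
for n,z in dict(long_bar=18,v_block=0,seat=23.4,end_plate=23.4).items():
    for r in viewer.pinpoint(n,f)[:2]: print(n,round(r["score"],2),np.round(r["location"]),np.round(w(f,r["location"],z)))
E
```

```text
[ 549.40221579 -243.71555113  226.92829101] [-1.79983256e+02 -1.96674806e-02  1.01818316e+02] [-2.50215383e+01  2.07182051e+01  8.61678262e+01  5.95668832e-03
  7.31391617e+01 -3.68415862e+01]
long_bar 0.93 [284. 120.] [ 540. -180.   18.]
```

View pics/w2.png

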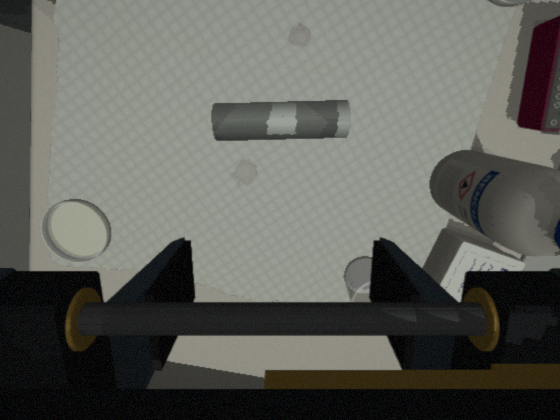

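The bar sits at about (284,120), near-horizontal in view, so it is parallel to the tool's y axis, 64 mm ahead of the TCP. The descent spot is free: dish (78,230) and beaker (365,275) are clear. Descending.

Emit:
step_arm(plan=[0,0.4,4,0,0,0,0,0,4,0,0,0,0,0,4,0,0,0,0,0,4,0,0,0,0,0,4,0,0,0], hand=7)

```text
time_s: 4.83
ee_pos: [551.6, -240.6, 27.3]
ee_rot: [179.9, 0.0, 101.8]
force: [0.4, 0.4, 1.0]
gripper_width: 70.1
gripper_force: 0.0
```

Emit:
step_arm(plan=[1,0,0.3,0,0,0,0.5,0,0,0,0,0,0.4,0,0,0,0,0,0.3,0,0,0,0,0,0,0,0,0,0,0])

```text
time_s: 5.25
ee_pos: [548.7, -220.4, 27.8]
ee_rot: [179.8, 0.2, 101.8]
force: [-0.1, -0.2, -0.0]
gripper_width: 69.8
gripper_force: 0.0
```

```bash
python3 - <<'E'
from h import *
f=viewer.grab_frame("wrist"); save(f,"w3"); s=sensors.state();print(s["ee_pos"],s["ee_rot"],s["force"],s["gripper_width"])
f=viewer.grab_frame("top")
for n,z in dict(long_bar=18).items():
    for r in viewer.pinpoint(n,f)[:2]: print(n,round(r["score"],2),np.round(r["location"]),np.round(w(f,r["location"],z)))
E
```

```text
[ 548.62288106 -220.84370933   27.49312941] [1.79774756e+02 1.53124657e-01 1.01738792e+02] [-0.12890845 -0.41187728  0.10267753] 69.77728907841336
long_bar 0.95 [344. 190.] [ 530. -181.   18.]
```

View pics/w3.png

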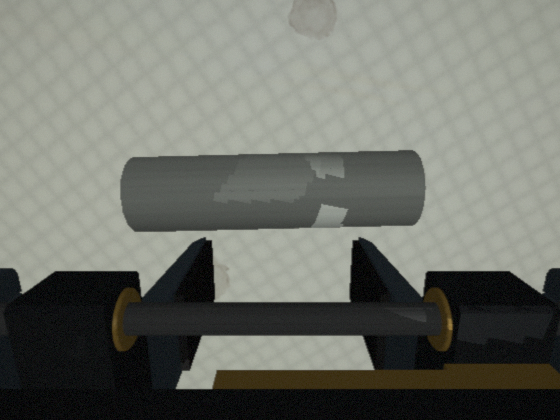

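Emit:
step_arm(plan=[0.5,0,0.3,0,0,0,0.5,0,0,0,0,0,0.6,0,0,0,0,0.02,0.6,0,0,0,0,0.02,0.6,0,0,0,0,0.02])

```text
time_s: 5.82
ee_pos: [541.5, -192.8, 21.8]
ee_rot: [-180.0, -0.0, 98.2]
force: [0.5, 1.0, 0.1]
gripper_width: 70.3
gripper_force: 0.1
```

Emit:
step_arm(plan=[0.6,0,0,0,0,0.02,0.6,0,0,0,0,0.02,0.6,0,0,0,0,0,0.6,0,0,0,0,0,0.6,0,0,0,0,0])

```text
time_s: 6.23
ee_pos: [538.2, -163.0, 21.9]
ee_rot: [-180.0, -0.0, 96.0]
force: [-0.7, 0.0, 0.5]
gripper_width: 70.0
gripper_force: 0.1
```

```bash
cat > m.py <<'E'
from h import *
import sys
# v-block frame: origin (532,20), yaw 6
def v(p): 
    a=np.radians(6); d=np.array(p[:2])-[532,20]; return np.round([d[0]*np.cos(a)+d[1]*np.sin(a),-d[0]*np.sin(a)+d[1]*np.cos(a)],1)
f=viewer.grab_frame("wrist"); save(f,sys.argv[1]); s=sensors.state();print(s["time_s"],s["ee_pos"].round(1),s["ee_rot"].round(1),s["force"].round(1),"TCP v",v(s["ee_pos"]))
for g,c in ((f,"wrist"),(viewer.grab_frame("top"),"top")):
  for n,z in dict(long_bar=float(sys.argv[2]),v_block=0,seat=23.4,end_plate=23.4).items():
    for r in viewer.pinpoint(n,g)[:1]: p=w(g,r["location"],z);print(c,n,round(r["score"],2),np.round(r["location"]),p.round(),"v",v(p))
E
python3 m.py w4 18
```

```text
6.2833 [ 537.9 -162.    21.8] [-1.8e+02 -1.0e-01  9.6e+01] [-0.4  0.7  0. ] TCP v [ -13.2 -181.6]
wrist long_bar 0.68 [260. 198.] [ 525. -125.   18.] v [ -21.8 -143.3]
top long_bar 0.63 [324. 190.] [ 533. -123.   18.] v [ -14. -142.]
top v_block 0.7 [279. 190.] [537.   7.   0.] v [  3.3 -13.3]
top seat 0.9 [273. 190.] [536.  24.  23.] v [4.8 3.7]
top end_plate 0.82 [272. 164.] [611.  26.  23.] v [79.4 -2.6]
```

View pics/w4.png

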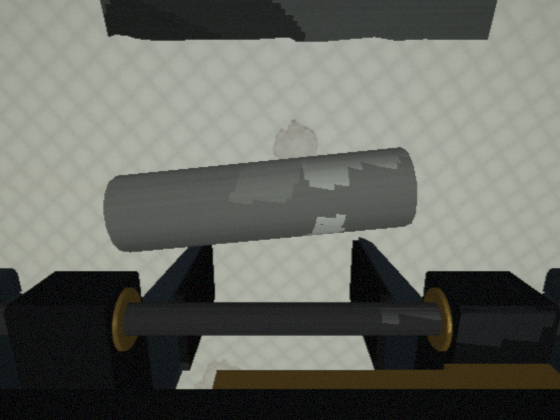

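Tool yaw 96° is parallel to the groove: the block edge is level at row 38. The bar still stands about 5° askew (left end lagging, (110,213) to (410,187)), so I'll push on gently; the left finger and then the ramp should straighten it.

Emit:
step_arm(plan=[0.5,0,0,0,0,0,0.5,0,0,0,0,0,0.4,0,0,0,0,0,0.4,0,0,0,0,0,0.4,0,0,0,0,0])

```text
time_s: 7.15
ee_pos: [536.1, -141.1, 22.0]
ee_rot: [180.0, -0.0, 96.0]
force: [-0.6, 0.1, -0.2]
gripper_width: 69.9
gripper_force: 0.1
```

Emit:
step_arm(plan=[0.4,0,0,0,0,0,0.4,0,0,0,0,0,0.4,0,0,0,0,0,0.4,0,0,0,0,0,0.4,0,0,0,0,0])

```text
time_s: 7.57
ee_pos: [534.0, -121.3, 21.9]
ee_rot: [180.0, -0.0, 96.0]
force: [0.5, 0.2, -0.2]
gripper_width: 69.9
gripper_force: 0.1
```

Emit:
step_arm(plan=[0.4,0,0,0,0,0,0.4,0,0,0,0,0,0.4,0,0,0,0,0,0.4,0,0,0,0,0,0.4,0,0,0,0,0])

```text
time_s: 7.98
ee_pos: [532.0, -101.7, 22.0]
ee_rot: [180.0, 0.0, 96.0]
force: [0.2, -1.5, 0.8]
gripper_width: 70.4
gripper_force: 0.7
```

```bash
python3 m.py w5 18
```

```text
8.0333 [ 531.8 -101.    22. ] [-180.   -0.   96.] [-0.7  0.2  0.2] TCP v [ -12.9 -120.3]
wrist long_bar 0.6 [249. 199.] [514. -65.  18.] v [-26.6 -82.5]
wrist v_block 0.84 [306.  12.] [531.  18.   0.] v [-0.8 -1.8]
top long_bar 0.5 [305. 200.] [505. -66.  18.] v [-36.2 -82.8]
top v_block 0.64 [279. 190.] [536.   6.   0.] v [  2.6 -14.3]
top seat 0.84 [274. 188.] [540.  22.  23.] v [8.3 1.2]
top end_plate 0.75 [269. 163.] [615.  35.  23.] v [84.3  5.8]
```

View pics/w5.png

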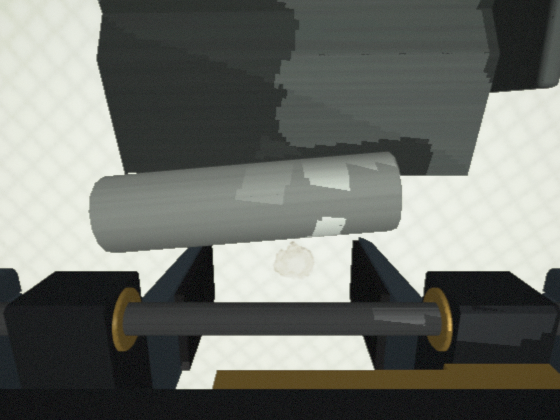

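The bar is at the foot of the ramp (center about (249,200)), 4° askew and about 14 mm left of the tool. I'll shift the fingers toward its centre, then go up the ramp slowly, lifting with it.

Emit:
step_arm(plan=[-0.5,-0.7,0,0,0,0,0,-1.2,0,0,0,0,0.4,0,0,0,0,0,0.4,0,0,0,0,0,0.4,0,-0.05,0,0,0])

```text
time_s: 8.9
ee_pos: [512.5, -97.0, 22.6]
ee_rot: [180.0, 0.0, 96.0]
force: [-0.3, -2.6, 1.2]
gripper_width: 70.2
gripper_force: 1.1
```

Emit:
step_arm(plan=[0.4,0,-0.1,0,0,0,0.4,0,-0.1,0,0,0,0.4,0,-0.1,0,0,0,0.4,0,-0.1,0,0,0,0.4,0,-0.1,0,0,0])

```text
time_s: 9.32
ee_pos: [510.9, -76.8, 27.9]
ee_rot: [179.9, 0.0, 96.0]
force: [0.3, -4.7, 2.9]
gripper_width: 70.3
gripper_force: 2.3
```

```bash
python3 m.py w6 23
```

```text
9.3667 [510.3 -75.8  27.8] [ 1.8e+02 -1.0e-01  9.6e+01] [-0.4  0.7 -0.6] TCP v [-31.6 -93. ]
wrist long_bar 0.86 [291. 207.] [513. -42.  23.] v [-25.8 -59.5]
wrist v_block 0.84 [344.  77.] [532.  19.   0.] v [-0.  -1.2]
wrist seat 0.62 [388.  73.] [546.  20.  23.] v [14.3 -1.8]
wrist end_plate 0.56 [547.  70.] [612.  28.  23.] v [80.2 -0.3]
top long_bar 0.63 [295. 199.] [508. -39.  23.] v [-29.7 -56.6]
top v_block 0.75 [278. 190.] [537.   9.   0.] v [  4.1 -11.6]
top seat 0.59 [270. 189.] [540.  32.  23.] v [ 9. 11.]
top end_plate 0.81 [270. 162.] [615.  29.  23.] v [83.9  0.6]
```

View pics/w6.png

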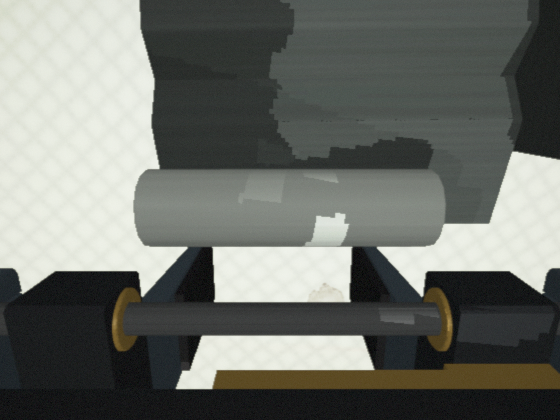

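The bar is now level and aligned with the groove, against both fingers on the ramp ((135–443, 207)). Continue up slowly to the crest.

Emit:
step_arm(plan=[0.4,0,-0.08,0,0,0,0.4,0,-0.08,0,0,0,0.4,0,-0.08,0,0,0,0.4,0,-0.08,0,0,0,0.4,0,-0.08,0,0,0])

```text
time_s: 10.23
ee_pos: [508.6, -56.9, 31.9]
ee_rot: [179.9, 0.0, 96.0]
force: [1.1, -4.3, 2.8]
gripper_width: 69.7
gripper_force: 2.3
```

Emit:
step_arm(plan=[0.4,0,-0.08,0,0,0,0.3,0,-0.05,0,0,0,0.3,0,-0.05,0,0,0,0.25,0,-0.03,0,0,0,0.2,0,0,0,0,0])

```text
time_s: 10.65
ee_pos: [506.4, -42.0, 33.4]
ee_rot: [-180.0, -0.0, 95.9]
force: [-0.2, -2.5, 1.4]
gripper_width: 70.0
gripper_force: 1.0
```

Emit:
step_arm(plan=[0.2,0,0,0,0,0,0.2,0,0,0,0,0,0.2,0,0,0,0,0,0.2,0,0,0,0,0,0.2,0,0,0,0,0])

```text
time_s: 11.07
ee_pos: [505.3, -32.3, 33.3]
ee_rot: [-180.0, -0.0, 96.0]
force: [0.4, 0.4, 0.5]
gripper_width: 69.9
gripper_force: 0.0
```

```bash
python3 m.py w7 23.4
```

```text
11.1167 [505.3 -32.1  33.3] [-180.   -0.   96.] [-0.3 -0.2  0. ] TCP v [-32. -49.]
wrist long_bar 0.83 [293. 172.] [506.  18.  23.] v [-25.8   0.7]
wrist end_plate 0.55 [519. 172.] [610.  29.  23.] v [79.   0.9]
top long_bar 0.43 [275. 202.] [501.  19.  23.] v [-30.6   1.7]
top v_block 0.76 [279. 191.] [536.   7.   0.] v [  2.2 -12.8]
top seat 0.57 [276. 189.] [539.  16.  23.] v [ 6.2 -5.2]
top end_plate 0.91 [272. 163.] [614.  26.  23.] v [82.4 -2.4]
```

View pics/w7.png

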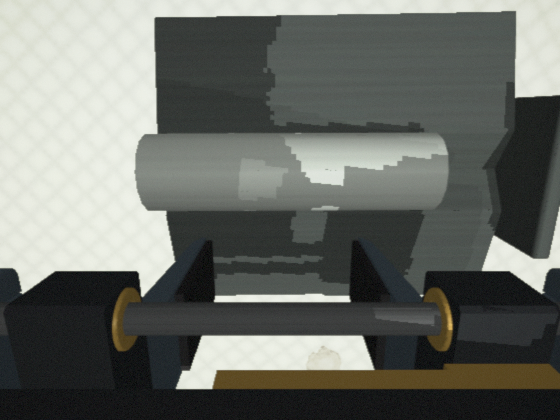

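The bar lies in the groove (136–448, row 172; v-frame centre about (-27, 0)), parallel. Now back off, lift, close the fingers, and go behind the near end.

Emit:
step_arm(plan=[-1,0,0,0,0,0,-0.5,0,-1,0,0,0,0,0,-2,0,0,0,0,0,-2,0,0,0,0,0,0,0,0,0])

```text
time_s: 11.98
ee_pos: [509.8, -48.8, 86.8]
ee_rot: [179.6, 0.1, 95.9]
force: [0.7, -0.0, 0.2]
gripper_width: 69.7
gripper_force: 0.0
```

Emit:
step_arm(plan=[0,-3.6,0,0,0,0,0,-3.6,0,0,0,0,0,-3.8,0,0,0,0,3.2,0,0,0,0,0,3.2,0,0,0,0,0], hand=0)

```text
time_s: 12.4
ee_pos: [388.7, 3.2, 83.0]
ee_rot: [-179.9, 0.0, 95.6]
force: [1.0, 0.0, 0.7]
gripper_width: 39.6
gripper_force: 0.0
```

Emit:
step_arm(plan=[0,0,0,0,0,0,0,0,0,0,0,0,0,0,2.5,0,0,0,0,0,2.5,0,0,0,0,0,0,0,0,0])

```text
time_s: 12.82
ee_pos: [388.6, 3.8, 30.6]
ee_rot: [-179.6, -0.0, 95.9]
force: [-0.6, -0.4, 0.2]
gripper_width: 6.1
gripper_force: 0.0
```

```bash
python3 m.py w8 23.4
```

```text
12.8667 [389.6   3.8  32. ] [-179.7   -0.    95.9] [ 0.4  0.2 -0.2] TCP v [-143.3   -1.2]
wrist long_bar 0.87 [520. 271.] [506.  18.  23.] v [-26.3   0.3]
top long_bar 0.57 [275. 204.] [494.  18.  23.] v [-37.6   2.1]
top v_block 0.65 [274. 191.] [536.  21.   0.] v [4.3 0.5]
top seat 0.81 [273. 186.] [548.  23.  23.] v [16.1  1.1]
top end_plate 0.79 [272. 161.] [618.  25.  23.] v [86.5 -4.1]
```

View pics/w8.png

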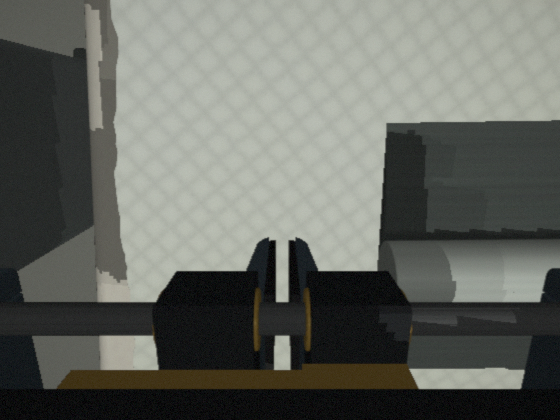

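Emit:
step_arm(plan=[0,0.5,0,0,0,0,0,0.5,0,0,0,0,0,0.5,0,0,0,0,0,0.5,0,0,0,0,0,0.4,0,0,0,0])

```text
time_s: 13.73
ee_pos: [416.0, 7.2, 33.5]
ee_rot: [180.0, -0.0, 96.0]
force: [-0.1, 0.7, -0.4]
gripper_width: 0.3
gripper_force: 0.0
```

Emit:
step_arm(plan=[0,0.4,0,0,0,0,0,0.4,0,0,0,0,0,0.4,0,0,0,0,0,0.4,0,0,0,0,0,0.4,0,0,0,0])

```text
time_s: 14.15
ee_pos: [433.7, 9.1, 33.3]
ee_rot: [-179.8, -0.0, 96.0]
force: [-3.2, -0.1, 2.3]
gripper_width: 0.6
gripper_force: 1.9
```

Emit:
step_arm(plan=[0,0.4,0,0,0,0,0,0.4,0,0,0,0,0,0.4,0,0,0,0,0,0.3,0,0,0,0,0,0.3,0,0,0,0])

```text
time_s: 14.57
ee_pos: [453.3, 11.0, 33.5]
ee_rot: [180.0, -0.0, 96.0]
force: [-0.9, 0.7, -0.3]
gripper_width: 0.6
gripper_force: 0.8
```

```bash
python3 m.py w9 23.4
```

```text
14.6167 [454.1  11.1  33.6] [179.9   0.   96. ] [ 0.3 -0.2 -1.4] TCP v [-78.4  -0.7]
wrist long_bar 0.9 [435. 272.] [531.  19.  23.] v [-0.8 -1.2]
top long_bar 0.66 [275. 191.] [531.  18.  23.] v [-0.9 -1.6]
top v_block 0.56 [277. 190.] [538.  12.   0.] v [ 5.4 -8.8]
top seat 0.96 [270. 188.] [542.  31.  23.] v [11.2  9.9]
top end_plate 0.78 [272. 164.] [610.  26.  23.] v [78.  -1.8]
```

Bar is at v-x about 0; 15 mm to go.

Emit:
step_arm(plan=[0,0.3,0,0,0,0,0,0.3,0,0,0,0,0,0.25,0,0,0,0,0,0.2,0,0,0,0,0,0.1,0,0,0,0])

```text
time_s: 15.48
ee_pos: [464.4, 12.3, 33.5]
ee_rot: [-180.0, -0.0, 96.0]
force: [-3.0, -0.3, 1.1]
gripper_width: 0.5
gripper_force: 1.3
```

Emit:
step_arm(plan=[0,0.1,0,0,0,0,0,0.1,0,0,0,0])

```text
time_s: 15.65
ee_pos: [466.1, 12.5, 33.5]
ee_rot: [-180.0, -0.0, 96.0]
force: [-2.2, 0.1, 1.2]
gripper_width: 0.5
gripper_force: 1.5
```

Emit:
step_arm(plan=[0,0.1,0,0,0,0,0,0.05,0,0,0,0])

```text
time_s: 15.82
ee_pos: [468.0, 12.6, 33.5]
ee_rot: [180.0, -0.0, 96.0]
force: [-2.0, 0.2, 0.6]
gripper_width: 0.1
gripper_force: 1.0
```

Emit:
step_arm(plan=[0,0.1,0,0,0,0,0,0,0,0,0,0])

```text
time_s: 15.98
ee_pos: [469.2, 12.7, 33.5]
ee_rot: [180.0, 0.0, 96.0]
force: [-2.2, 0.4, -0.2]
gripper_width: 0.5
gripper_force: 0.8
```

Emit:
step_arm(plan=[0,0.1,0,0,0,0,0,0,0,0,0,0])

```text
time_s: 16.15
ee_pos: [470.0, 12.8, 33.5]
ee_rot: [180.0, -0.0, 96.0]
force: [-2.1, -0.0, 0.0]
gripper_width: 0.5
gripper_force: 0.8
```

```bash
python3 m.py w10 23.4
```

```text
16.2 [470.   12.8  33.6] [180.  -0.  96.] [-2.2  1.   1.1] TCP v [-62.4  -0.7]
wrist long_bar 0.69 [432. 271.] [546.  21.  23.] v [14.5 -0.9]
top long_bar 0.46 [272. 186.] [547.  27.  23.] v [16.1  5.2]
top seat 0.86 [270. 188.] [541.  32.  23.] v [ 9.9 11.2]
top end_plate 0.81 [269. 163.] [613.  33.  23.] v [82.3  4. ]
```

Emit:
step_arm(plan=[0,0.1,0,0,0,0,0,0,0,0,0,0])

```text
time_s: 16.82
ee_pos: [470.4, 12.8, 33.5]
ee_rot: [-180.0, -0.0, 96.0]
force: [-2.3, -0.7, 1.0]
gripper_width: 0.6
gripper_force: 1.1
```

Emit:
step_arm(plan=[0,0.1,0,0,0,0,0,0,0,0,0,0])

```text
time_s: 16.98
ee_pos: [470.4, 12.9, 33.4]
ee_rot: [-179.8, -0.0, 96.0]
force: [-5.2, -1.3, 3.7]
gripper_width: 0.2
gripper_force: 2.6
```

The tool has stopped at 470.4 while the force rises, so the bar is on the plate. One small confirm, then look and retreat.

Emit:
step_arm(plan=[0,0.1,0,0,0,0,0,0,0,0,0,0])

```text
time_s: 17.15
ee_pos: [470.5, 12.9, 33.4]
ee_rot: [-179.7, -0.0, 96.0]
force: [-7.7, -1.5, 5.4]
gripper_width: 0.5
gripper_force: 3.8
```

Emit:
step_arm(plan=[0,-0.5,0,0,0,0,0,-1.5,0,0,0,0,0,-2,0,0,0,0,0,0,-4,0,0,0,0,0,-4,0,0,0])

```text
time_s: 17.57
ee_pos: [430.4, 8.9, 112.7]
ee_rot: [-179.7, -0.0, 95.9]
force: [1.8, 0.6, 0.5]
gripper_width: 0.1
gripper_force: 0.0
```

Emit:
step_arm(plan=[-3,0,-4,0,0,0,-4,4,-1,0,0,0,-4,4,0,0,0,0,-1,2,0,0,0,0,0,0,0,0,0,0])

```text
time_s: 17.98
ee_pos: [526.4, -78.4, 155.0]
ee_rot: [179.5, 0.1, 95.8]
force: [-0.2, 0.6, 0.6]
gripper_width: 0.3
gripper_force: 0.0
```

```bash
python3 m.py w11 23.4
```

```text
18.0333 [523.3 -77.1 154.3] [179.8   0.   95.9] [-0.4  0.7  0.1] TCP v [-18.8 -95.6]
wrist long_bar 0.8 [320.  83.] [547.  21.  23.] v [15.4 -0.6]
wrist end_plate 0.96 [404.  83.] [610.  27.  23.] v [78.8 -0.9]
top long_bar 0.66 [274. 188.] [540.  20.  23.] v [ 8.3 -0.5]
top v_block 0.68 [276. 192.] [533.  16.   0.] v [ 1.  -3.8]
top seat 0.61 [274. 186.] [548.  20.  23.] v [16.  -1.5]
top end_plate 0.73 [270. 167.] [603.  31.  23.] v [71.5  4. ]
```

View pics/w11.png

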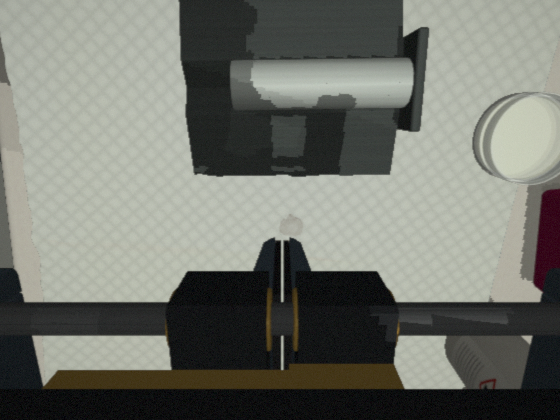

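The bar (231–412, row 83) lies in the groove with its far end against the plate at (412,83), and the robot is clear of everything. Handing in.

```bash
python3 -c "
from workcell import env
print(env.job_done())"
```

```text
the job is handed in; nothing more can be done
None
```

The long bar was rolled up the ramp into the V-groove and slid until the wrist force rose against the end plate. The last wrist picture showed it seated there. I handed the job in at about 18 s; no verdict came back.

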